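# Shut the cover of the loaded sample chamber

## Task

Two identical black sample chambers stand open on the optical table. Lower the cover of the one that holds the wooden block gently until it is fully shut, without letting it drop or slam. Leave the cover of the other chamber, the one with the small mirror in it, standing open.

Things in the scene. Friction and masses are not known exactly. Their poses are not given: they have to be found in the camera images.
- cover (a joint): Hinge angle of the cover over the wooden block (62 mm cube). 0 = shut, level on the chamber's rim; 1.57 = upright; open stop 1.65; starts 1.38 to 1.6. Chamber: fixed black open box 150 deep, 190 wide, 90 mm high. Cover: black plate 150 x 190 x 10 mm, 0.35 kg, hinged on the top edge away from the robot. Hinge friction holds it when nearly upright; below about 1.2 it falls shut if let go.
- cover_handle (a point): Grip point of that cover's handle: aluminium bar 16 mm wide (along the hinge line), 12 mm thick, sticking 50 mm straight out of the middle of the cover's free edge. The point is on the bar's centre line, 32 mm out from that edge. Cover upright: bar points up, point 272 mm above the table; shut: bar level, 95 mm. Pinch its 16 mm width from above; it turns between the fingers.
- chamber_hinge (a point): Middle of that cover's hinge line (axis of swing), 90.5 mm above the table. Axes fixed to the chamber, turned up to 20 degrees: x level, from the handle's side towards the hinge; y along the hinge line; z up. At hinge angle a the grip point is at x = -0.182 cos a + 0.005 sin a, y = 0, z = 0.182 sin a + 0.005 cos a (m) in these axes.
- spare_cover (a joint): Hinge angle of the cover of the other, identical chamber, which holds a small round mirror on a post instead of the wooden block. Same sense (0 = shut), starts open at 1.38 to 1.6 and is to stay open.

How it is judged:
By the outcome, as a careful person would: the job done as asked, in the order asked, and still so for the second after the job is handed in, with the robot touching nothing.
It also fails if it takes over 38 s, if anything falls off the work surface, if the arm or the gripper's body presses on something with over 40 N, if the wrist force passes 120 N, or if a joint passes its speed limit or range.

## Robot

A 6-joint arm with a two-finger parallel gripper is mounted at the origin on the work surface. World frame = base frame: x ahead of the robot, y to its left, z up, the work surface at z = 0. Lengths are in mm, angles in rad, forces in N, time in s.
With the tool pointing down it reaches from about 300 to 775 mm from the base axis. Payload 14.6 kg.
Tool frame: the origin (TCP) lies between the finger pads; the fingertips stand 19 mm ahead of it and the grasp point (between the pads) is the TCP (manip.tcp_to_tips is the distance from the TCP to the fingertips, in mm); x points along the fingers, z is the direction in which the jaws open and shut, and the axes are right-handed (so a half turn about x gives the same grasp; the last joint's range is limited). The gripper opens to 94 mm and grips with 3 to 60 N. Pads are 16 mm wide; open, the fingers measure 119 mm over their backs; the gripper's body (75 mm by 177 mm) begins 78 mm behind the grasp point.
Start: joints at [-1.324, 0.3, 1.521, -0, 1.321, -0.067], TCP at [169.764, -523.134, 224.446] pointing down, gripper open.
Joint ranges: [-3.03, 3.03], [-0.79, 2.21], [0.23, 2.52], [-1.04, 4.18], [0, 3.07], [-2.55, 2.55]. Speed limits (rad/s): [2.22, 2.22, 2.57, 3.14, 3.14, 3.14].

## Interface

Orientations are given as [roll, pitch, yaw] about the fixed x, y, z axes, in that order (R = Rz(yaw) Ry(pitch) Rx(roll)).
In Python, from cell import manip gives the robot as it stands.
- The arm moves only by the tool jog_arm, never from a script. Its argument "moves" is a list that holds one entry, the list of rows, each a list of 6 numbers: the shift along the world's x, y, z in mm, then the turn, a rotation vector about the world's x, y, z in degrees. In form: [[[dx, dy, dz, wx, wy, wz], ...]]. A call has 1 to 5 rows; each row shifts and turns the pose as measured when the row begins; what a row does not reach is not made up. A row lasts 1/10 s, in which the tool goes at most 50 mm and 8.59 degrees, less where a joint would pass 70% of its speed; a pose out of reach is approached as far as the arm can. A call is refused whole if a number of a shift passes 50 or a number of a turn 8.59, either way. A call with a gripper value outside its range is refused whole. "gripper" is the opening, from -1 (shut) to 1 (fully open), set as the call begins (left out, the last holds). The fingers move at their own pace and stop on an object; "squeeze" is the grip in N (left out, the last holds). Time passes only in rows, so rows that do not move let the fingers close. It gives the time, the measured TCP pose, the force and the opening at its end, in the units of the state.
- manip.read_state(): the state, without advancing time (a new reading comes with each control period).
- manip.camera(name): name is "side" or "top"; returns (picture, depth): 400x640x3 uint8, blue, green, red; 400x640 float32, mm along the optical axis (not along the pixel's ray), 0 where there is no reading.
- manip.camera_params(name): a dict with "fx", "fy", "cx", "cy" (pixels), "rvec" (rotation vector, rad) and "tvec" (3), from world to camera coordinates, as OpenCV has them. Camera axes: x right, y down, z forward; pixel columns grow to the right and rows downward; lengths in mm; the calibration is good to about 2 mm. A picture is of the moment at which its call begins. camera_params takes no time and is no camera call.
- manip.sign_off(): hands the job in, once; it reports no verdict.
The state is a dict: "clock": time; "joints": joint angles; "qd": joint speeds; "effort": joint torques, N m; "eef_pos": TCP position; "eef_rot": TCP orientation; "wrist_force": force on the tool from outside, world axes, zero at the start; "moment": the same for the moment, N m; "finger_gap": finger opening in mm.
Only numpy, scipy, OpenCV 4.12 (cv2) and the standard library are available. Lean on these libraries where they do the work, as an engineer would, in place of code of your own. Each camera call takes 0.05 s, during which the arm holds its last target. There are 200 camera calls.

## Working session

There is one attempt and no reset: what is moved stays moved. The work goes in short steps, Python scripts to look and compute and a tool call to move; the robot and the scene stay as the last step left them, time stands still between calls to the robot, and variables do not carry over. Pictures are saved under pics/ and viewed, about 8 in all and at most 12, crops included, and the job is handed in when it is done.

Besides the shell and the picture viewer there is one more tool, called after "Request:" in YAML: its name, and indented under it one key for each argument. jog_arm: Moves the arm, as the interface text tells. Its arguments: {"type":"object","properties":{"moves":{"type":"array","items":{"type":"array","items":{"type":"array","items":{"type":"number"}}}},"gripper":{"type":"number"},"squeeze":{"type":"number"}},"required":["moves"]}

```bash
mkdir -p pics; cat > h.py <<'E'
import numpy as np,cv2
from cell import manip
def cam(n):
    im,d=manip.camera(n);p=manip.camera_params(n)
    R=cv2.Rodrigues(np.array(p['rvec'],float))[0];t=np.array(p['tvec'],float).ravel()
    v,u=np.mgrid[:400,:640]
    P=np.stack([(u-p['cx'])/p['fx']*d,(v-p['cy'])/p['fy']*d,d],-1)
    W=(P-t)@R; W[d==0]=np.nan
    return im,W
E
python3 - <<'E'
from h import *
for n in('side','top'):
    im,W=cam(n);cv2.imwrite(f'pics/{n}0.png',im);np.save(n,W)
s=manip.read_state();print(s)
E
```

```text
{'clock': 0.1, 'joints': array([-1.32360198e+00,  3.00370180e-01,  1.52149711e+00,  5.05742319e-06,
        1.32070065e+00, -6.66146330e-02]), 'qd': array([ 0.00129692, -0.00036165, -0.00129446,  0.00040007, -0.00112374,
        0.00047467]), 'effort': array([-1.44399968e-03, -5.32654345e+01, -3.53286445e+01,  7.09199044e-02,
        2.35351530e-02, -6.72946840e-05]), 'eef_pos': array([ 169.71587339, -522.94163627,  223.97719913]), 'eef_rot': array([3.0699551 , 1.56982102, 1.8129665 ]), 'wrist_force': array([ 0.75423174, -0.0795342 ,  0.66095636]), 'moment': array([0.02776096, 0.00341551, 0.03711206]), 'finger_gap': 94.08279826919997}
```

View pics/side0.png

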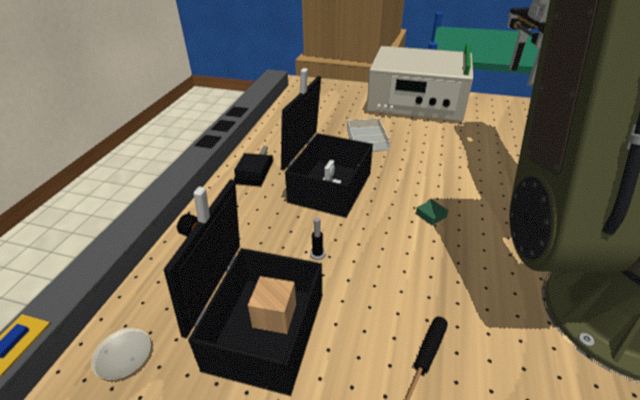

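View pics/top0.png

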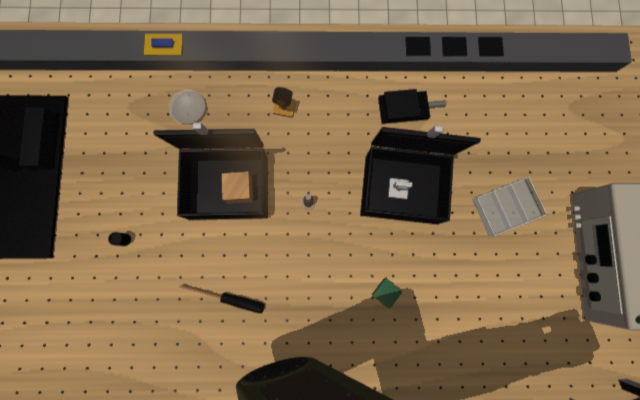

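The side view shows the block's chamber at the near left (handle about (202,204), block (272,303)) and the mirror's chamber further off (handle (304,80)). In the top view the block's chamber is the left one: handle (199,127), block (236,186).

```bash
python3 - <<'E'
from h import *
im=cv2.imread('pics/side0.png');W=np.load('side.npy');T=np.load('top.npy');it=cv2.imread('pics/top0.png')
def med(W,im,u0,u1,v0,v1,z0,z1,bright):
    w=W[v0:v1,u0:u1].reshape(-1,3);g=im[v0:v1,u0:u1].max(-1).ravel()
    k=(w[:,2]>z0)&(w[:,2]<z1)&((g>110) if bright else (g<60));return w[k]
for n,w in(('side',med(W,im,190,215,180,230,245,320,1)),('top',med(T,it,185,215,115,140,235,320,1))):
    print('handle',n,len(w),w.mean(0).round(1),w.min(0).round(),w.max(0).round())
# cover plate front plane, side view
w=med(W,im,165,245,175,335,100,238,0)
c=w.mean(0);u,s,vt=np.linalg.svd(w-c);print('plate',len(w),c.round(1),vt[2].round(3),s.round(),w.min(0).round(),w.max(0).round())
# rim in top view
w=med(T,it,165,285,135,230,84,97,0)
print('rim',len(w),cv2.minAreaRect(w[:,:2].astype(np.float32)),w.min(0).round(),w.max(0).round())
w=T[165:205,215:255].reshape(-1,3);w=w[(w[:,2]>55)&(w[:,2]<75)];print('block',w.mean(0).round())
E
```

```text
handle side 288 [646.  201.2 273.2] [640. 188. 246.] [655. 205. 291.]
handle top 49 [644.7 195.8 290.8] [640. 189. 281.] [651. 203. 293.]
plate 4941 [650.5 216.  176.7] [0.996 0.007 0.089] [3821. 2767.   97.] [644. 101. 100.] [665. 292. 238.]
rim 640 ((583.4861450195312, 195.24913024902344), (150.72901916503906, 188.44569396972656), 1.049504280090332) [507. 100.  84.] [658. 291.  97.]
block [577. 166.  69.]
```

```bash
python3 - <<'E'
from h import *
from scipy.spatial.transform import Rotation as R
s=manip.read_state();M=R.from_euler('xyz',s['eef_rot']).as_matrix();print(M.round(3))
print('jaw yaw',np.degrees(np.arctan2(M[1,2],M[0,2])))
W=np.load('top.npy');w=W[120:160,365:485].reshape(-1,3);w=w[w[:,2]>150];print('spare',w.min(0).round(),w.max(0).round())
E
```

```text
[[-0.     0.951  0.309]
 [ 0.001  0.309 -0.951]
 [-1.     0.    -0.001]]
jaw yaw -72.02013981033626
spare [ 629. -327.  150.] [ 665. -138.  294.]
```

Request:
jog_arm:
  moves:
    - [[10, 20, 45, 0, 0, 0], [20, 40, 25, 0, 0, 0], [20, 45, 10, 0, 0, 0], [20, 45, 10, 0, 0, 0], [20, 45, 10, 0, 0, 0]]

```text
clock: 0.6
eef_pos: [257.7, -326.2, 321.9]
eef_rot: [3.103, 1.561, 1.84]
wrist_force: [0.1, -0.3, 0.5]
finger_gap: 94.0
```

Request:
jog_arm:
  moves:
    - [[25, 40, 10, 0, 0, -6], [25, 40, 10, 0, 0, -6], [25, 40, 5, 0, 0, -5], [25, 40, 5, 0, 0, 0], [20, 45, 0, 0, 0, 0]]

```text
clock: 1.1
eef_pos: [378.8, -113.6, 354.1]
eef_rot: [2.801, 1.562, 1.227]
wrist_force: [0.6, -0.8, 1.2]
finger_gap: 93.9
```

Request:
jog_arm:
  moves:
    - [[25, 40, 0, 0, 0, 0], [25, 40, 0, 0, 0, 0], [25, 40, 0, 0, 0, 0], [25, 40, 0, 0, 0, 0], [25, 40, 0, 0, 0, 0]]

```text
clock: 1.6
eef_pos: [506.1, 97.2, 354.2]
eef_rot: [2.655, 1.562, 1.082]
wrist_force: [0.3, -1.2, 0.6]
finger_gap: 94.1
```

Request:
jog_arm:
  moves:
    - [[35, 30, 0, 0, 0, 0], [35, 30, 0, 0, 0, 0], [35, 25, 0, 0, 0, 0], [30, 14, 0, 0, 0, 0], [5, 0, 0, 0, 0, 0]]

```text
clock: 2.1
eef_pos: [650.7, 206.8, 349.3]
eef_rot: [-2.916, 1.564, 1.801]
wrist_force: [0.8, -1.0, -1.3]
finger_gap: 93.9
```

```bash
python3 - <<'E'
from h import *
from scipy.spatial.transform import Rotation as R
s=manip.read_state();M=R.from_euler('xyz',s['eef_rot']).as_matrix();print(s['eef_pos'].round(1),M.round(3))
im,W=cam('side');cv2.imwrite('pics/side1.png',im)
w=W[180:230,190:215].reshape(-1,3);g=im[180:230,190:215].max(-1).ravel();w=w[(g>110)&(w[:,2]>245)&(w[:,2]<292)];print(len(w),w.mean(0),w.min(0),w.max(0))
E
```

```text
[650.7 206.8 349.3] [[-0.001  1.     0.005]
 [ 0.006  0.005 -1.   ]
 [-1.    -0.001 -0.006]]
274 [646.07909011 201.67036933 272.04757732] [639.84181087 188.87575906 245.0038804 ] [653.70364478 205.53851642 291.43922294]
```

Request:
jog_arm:
  moves:
    - [[-4, -9, 0, 0, 0, 0], [0, 0, -20, 0, 0, 0], [0, 0, -25, 0, 0, 0], [0, 0, -20, 0, 0, 0], [0, 0, -10, 0, 0, 0]]

```text
clock: 2.65
eef_pos: [642.1, 191.0, 277.4]
eef_rot: [2.519, 1.562, 0.949]
wrist_force: [0.4, -0.3, 0.7]
finger_gap: 94.0
```

```bash
python3 - <<'E'
from h import *
im,W=cam('side');cv2.imwrite('pics/side2.png',cv2.resize(im[120:340,100:340],None,fx=2.5,fy=2.5))
print(manip.read_state()['eef_pos'])
E
```

```text
[642.09882869 191.02049236 276.41663206]
```

View pics/side2.png

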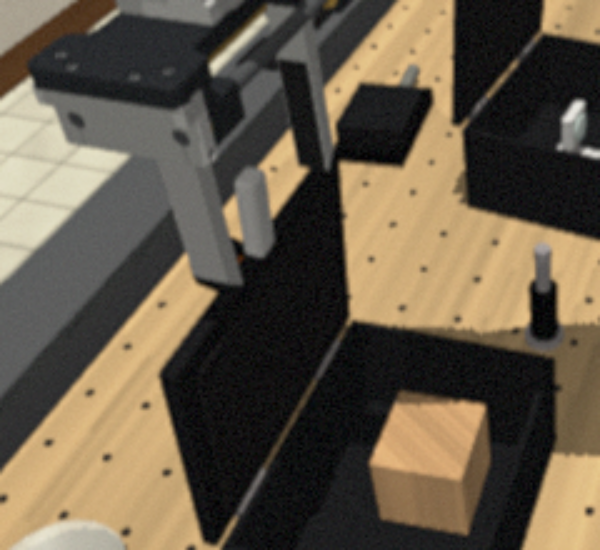

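The view shows the fingers straddling the handle (crop (255,212)), tips just above the cover edge. I centre the gripper and then close.

Request:
jog_arm:
  moves:
    - [[4, 5, -3, 0, 0, 0], [0, 0, 0, 0, 0, 0]]

```text
clock: 2.9
eef_pos: [645.9, 195.4, 275.6]
eef_rot: [2.438, 1.561, 0.868]
wrist_force: [0.6, -0.4, 0.3]
finger_gap: 93.9
```

Request:
jog_arm:
  moves:
    - [[0, 0, 0, 0, 0, 0], [0, 0, 0, 0, 0, 0], [0, 0, 0, 0, 0, 0], [0, 0, 0, 0, 0, 0], [0, 0, 0, 0, 0, 0]]
  gripper: -1
  squeeze: 15

```text
clock: 3.4
eef_pos: [646.4, 195.5, 278.4]
eef_rot: [2.263, 1.558, 0.692]
wrist_force: [-0.1, 0.5, 0.8]
finger_gap: 57.1
```

Request:
jog_arm:
  moves:
    - [[0, 0, -3, 0, 0, 0], [0, 0, -3, 0, 0, 0], [0, 0, -1, 0, 0, 0], [0, 0, 0, 0, 0, 0], [0, 0, 0, 0, 0, 0]]

```text
clock: 3.9
eef_pos: [646.3, 195.5, 270.3]
eef_rot: [2.279, 1.558, 0.708]
wrist_force: [-0.4, -7.4, 0.5]
finger_gap: 17.3
```

Request:
jog_arm:
  moves:
    - [[0, 0, 0, 0, 0, 0], [0, 0, 0, 0, 0, 0], [0, 0, 0, 0, 0, 0]]

```text
clock: 4.2
eef_pos: [646.3, 194.8, 270.3]
eef_rot: [2.198, 1.559, 0.627]
wrist_force: [0.3, 0.1, -0.0]
finger_gap: 16.0
```

Request:
jog_arm:
  moves:
    - [[-12, 0, -1, 0, 0, 0], [-14, 0, -2.5, 0, 0, 0], [-14, 0, -3.5, 0, 0, 0], [-13.5, 0, -4.5, 0, 0, 0]]

```text
clock: 4.6
eef_pos: [593.3, 193.8, 259.4]
eef_rot: [1.97, 1.555, 0.398]
wrist_force: [2.3, -2.7, -1.5]
finger_gap: 16.1
```

```bash
cat > arc.py <<'E'
import sys
from h import *
p=manip.read_state()['eef_pos'];H=np.array([657.7,90.5]);d=np.array([H[0]-p[0],p[2]-H[1]])
f=np.arctan2(d[1],d[0]);print(p.round(1),'r',np.hypot(*d).round(1),'phi',f.round(3),manip.read_state()['wrist_force'].round(1))
q=np.array([p[0],p[2]])
for i in range(5):
    f-=float(sys.argv[1]);n=np.array([H[0]-181*np.cos(f),H[1]+181*np.sin(f)]);print(round(f,3),(n-q).round(1));q=n
E
python3 arc.py .08
```

```text
[593.3 193.8 259.4] r 180.7 phi 1.207 [ 2.3 -2.7 -1.5]
1.127 [-13.4  -5.4]
1.047 [-12.8  -6.7]
0.967 [-12.2  -7.7]
0.887 [-11.6  -8.7]
0.807 [-10.8  -9.6]
```

Request:
jog_arm:
  moves:
    - [[-13.5, 0, -5.5, 0, 0, 0], [-13, 0, -6.5, 0, 0, 0], [-12, 0, -7.5, 0, 0, 0], [-11.5, 0, -8.5, 0, 0, 0], [-11, 0, -9.5, 0, 0, 0]]

```text
clock: 5.1
eef_pos: [530.8, 192.8, 222.5]
eef_rot: [1.839, 1.55, 0.266]
wrist_force: [2.4, -2.1, -0.8]
finger_gap: 16.0
```

```bash
python3 arc.py .08
```

```text
[530.8 192.8 222.5] r 183.1 phi 0.805 [ 2.4 -2.1 -0.8]
0.725 [ -8.6 -12. ]
0.645 [ -9.2 -11.2]
0.565 [ -8.2 -11.9]
0.485 [ -7.3 -12.5]
0.405 [ -6.2 -13.1]
```

Request:
jog_arm:
  moves:
    - [[-9, 0, -11.5, 0, 0, 0], [-9, 0, -11, 0, 0, 0], [-8, 0, -12, 0, 0, 0], [-7, 0, -12.5, 0, 0, 0], [-6, 0, -13, 0, 0, 0]]

```text
clock: 5.6
eef_pos: [488.8, 192.0, 163.2]
eef_rot: [1.799, 1.549, 0.226]
wrist_force: [-1.2, -3.2, -0.1]
finger_gap: 16.3
```

```bash
python3 arc.py .06
```

```text
[488.8 192.  163.2] r 183.8 phi 0.406 [-1.2 -3.2 -0.1]
0.346 [ -1.4 -11.2]
0.286 [ -3.4 -10.3]
0.226 [ -2.8 -10.5]
0.166 [ -2.1 -10.6]
0.106 [ -1.5 -10.8]
```

Request:
jog_arm:
  moves:
    - [[-3, 0, -10, 0, 0, 0], [-3.5, 0, -10, 0, 0, 0], [-3, 0, -10, 0, 0, 0], [-2, 0, -9, 0, 0, 0], [-1, 0, -8, 0, 0, 0]]

```text
clock: 6.1
eef_pos: [473.4, 191.7, 113.3]
eef_rot: [1.801, 1.553, 0.229]
wrist_force: [-5.0, -2.8, 0.2]
finger_gap: 16.1
```

```bash
python3 arc.py .02
```

```text
[473.4 191.7 113.3] r 185.7 phi 0.123 [-5.  -2.8  0.2]
0.103 [ 4.3 -4.2]
0.083 [-0.3 -3.6]
0.063 [-0.3 -3.6]
0.043 [-0.2 -3.6]
0.023 [-0.1 -3.6]
```

Request:
jog_arm:
  moves:
    - [[0, 0, -4, 0, 0, 0], [0, 0, -4, 0, 0, 0], [0, 0, -3, 0, 0, 0], [0, 0, -3, 0, 0, 0], [0, 0, -2, 0, 0, 0]]

```text
clock: 6.6
eef_pos: [471.2, 191.6, 93.8]
eef_rot: [1.839, 1.56, 0.267]
wrist_force: [-4.1, -2.6, 0.1]
finger_gap: 16.1
```

Request:
jog_arm:
  moves:
    - [[0, 0, -2, 0, 0, 0], [0, 0, -2, 0, 0, 0]]

```text
clock: 6.8
eef_pos: [470.9, 191.6, 89.2]
eef_rot: [1.845, 1.561, 0.274]
wrist_force: [-4.2, -3.3, -0.1]
finger_gap: 16.3
```

```bash
python3 - <<'E'
from h import *
im,W=cam('side');cv2.imwrite('pics/side3.png',cv2.resize(im[180:400,130:370],None,fx=2.5,fy=2.5))
it,T=cam('top')
for n,w in(('s',W),('t',T)):
    w=w.reshape(-1,3);k=(w[:,0]>515)&(w[:,0]<650)&(w[:,1]>110)&(w[:,1]<280)&(w[:,2]>80)&(w[:,2]<125)
    w=w[k];A=np.c_[w[:,:2]-[657.7,195],np.ones(len(w))];print(n,len(w),np.linalg.lstsq(A,w[:,2],rcond=None)[0].round(4))
E
python3 arc.py .02|head -1
```

```text
s 7291 [-2.880000e-02  1.000000e-04  1.007708e+02]
t 4004 [-2.630000e-02  5.000000e-04  1.017802e+02]
[470.9 191.6  89.1] r 186.8 phi -0.007 [-3.8 -1.5 -1.4]
```

View pics/side3.png

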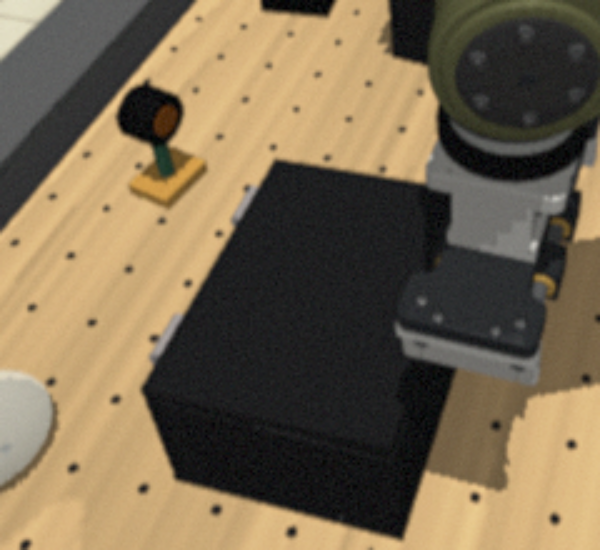

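The cover is nearly shut: the plate still slopes about 0.027 rad, roughly 5 mm at the handle. I grip a little firmer and lower further.

Request:
jog_arm:
  moves:
    - [[0, 0, 0, 0, 0, 0], [0, 0, -2, 0, 0, 0], [0, 0, -2, 0, 0, 0], [0, 0, -2, 0, 0, 0], [0, 0, -2, 0, 0, 0]]
  squeeze: 25

```text
clock: 7.4
eef_pos: [471.3, 191.7, 83.2]
eef_rot: [1.817, 1.559, 0.246]
wrist_force: [-15.9, -8.3, 31.1]
finger_gap: 15.8
```

```bash
cat > plane.py <<'E'
from h import *
for n in('side','top'):
    im,w=cam(n);w=w.reshape(-1,3);k=(w[:,0]>515)&(w[:,0]<650)&(w[:,1]>110)&(w[:,1]<280)&(w[:,2]>80)&(w[:,2]<125)
    w=w[k];A=np.c_[w[:,:2]-[657.7,195],np.ones(len(w))];print(n,len(w),np.linalg.lstsq(A,w[:,2],rcond=None)[0].round(4))
E
python3 plane.py;python3 arc.py .02|head -1
```

```text
side 7382 [-3.000000e-04 -1.000000e-04  1.006863e+02]
top 4023 [9.000000e-04 1.000000e-03 1.018379e+02]
[471.3 191.6  83.3] r 186.5 phi -0.039 [-11.   -6.1  19.1]
```

Slope is now zero in both views and the contact force has risen, so the cover is shut. I release it.

Request:
jog_arm:
  moves:
    - [[0, 0, 0, 0, 0, 0], [0, 0, 0, 0, 0, 0], [0, 0, 0, 0, 0, 0], [0, 0, 0, 0, 0, 0], [0, 0, 0, 0, 0, 0]]
  gripper: 0

```text
clock: 8.0
eef_pos: [473.3, 192.6, 84.9]
eef_rot: [1.884, 1.553, 0.313]
wrist_force: [0.4, 0.1, -0.7]
finger_gap: 46.6
```

Request:
jog_arm:
  moves:
    - [[0, 0, 0, 0, 0, 0], [0, 0, 0, 0, 0, 0]]

```text
clock: 8.2
eef_pos: [473.3, 192.7, 84.8]
eef_rot: [1.889, 1.553, 0.318]
wrist_force: [-1.0, 0.6, 0.0]
finger_gap: 47.0
```

Request:
jog_arm:
  moves:
    - [[-3, 0, 10, 0, 0, 0], [-5, 0, 20, 0, 0, 0], [-5, 0, 30, 0, 0, 0], [-5, 0, 35, 0, 0, 0], [-5, 0, 30, 0, 0, 0]]

```text
clock: 8.7
eef_pos: [446.8, 191.8, 212.5]
eef_rot: [1.893, 1.56, 0.321]
wrist_force: [0.2, -0.2, 0.0]
finger_gap: 47.3
```

Request:
jog_arm:
  moves:
    - [[0, 0, 15, 0, 0, 0], [0, 0, 5, 0, 0, 0], [0, 0, 0, 0, 0, 0], [0, 0, 0, 0, 0, 0]]

```text
clock: 9.1
eef_pos: [446.5, 192.1, 238.6]
eef_rot: [1.897, 1.553, 0.325]
wrist_force: [-0.5, 0.3, -0.9]
finger_gap: 47.0
```

```bash
python3 plane.py; python3 - <<'E'
from h import *
im,W=cam('side');cv2.imwrite('pics/side4.png',im)
print(manip.read_state()['wrist_force'],manip.read_state()['qd'].round(3))
E
```

```text
side 7919 [-1.000000e-03  5.000000e-04  1.006889e+02]
top 4421 [-6.000000e-04  1.100000e-03  1.017276e+02]
[ 0.67776276 -0.26121232  0.41530668] [ 0.001  0.002 -0.003 -0.001  0.002  0.002]
```

View pics/side4.png

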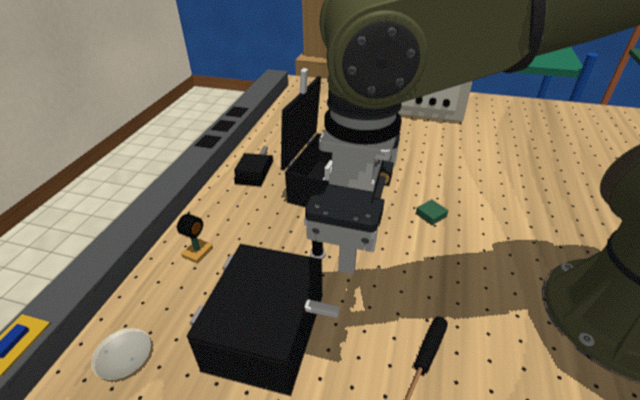

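The block's chamber is shut, with its handle level at (322,309). The spare cover still stands open at (302,125), and the gripper is clear of everything.

```bash
python3 -c "
from cell import manip
manip.sign_off()"
```

```text
the job is handed in; nothing more can be done
```

The cover over the wooden block is shut. I gripped its handle, guided it down its arc without letting go until it sat on the rim, then released it and backed the arm away. I handed the job in at about 9 s.

- **Cover shut:** After release, the plate's slope was within about 0.001 rad of level in both camera views.
- **Other chamber:** The last picture shows the mirror chamber's cover still open, where it started.
- **Robot clear:** The wrist force was near zero with the gripper away from everything.
- **Grip slipped:** The handle slipped about 5–10 mm in the fingers on the way down. I raised the squeeze from 15 N to 25 N for the last 5 mm.
- **Closing force:** At closure the wrist force reached (-16, -8, 31) N, about 36 N in total. That is well under the 120 N wrist limit. It was pressed through the fingers on the handle.

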